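# Overhang the sole pattern at the bench's end

### The arm

A 6-joint arm with a two-finger parallel gripper is mounted at the origin on the work surface. World frame = base frame: x ahead of the robot, y to its left, z up, the work surface at z = 0. Lengths are in mm, angles in degrees, forces in N, time in s.
With the tool pointing down it reaches from about 325 to 900 mm from the base axis. Payload 6.1 kg.
Tool frame: the origin (TCP) lies between the finger pads; the fingertips stand 14 mm ahead of it and the grasp point (between the pads) lies 5 mm behind it (bot.tip_extent is the distance from the TCP to the fingertips, in mm); z points along the fingers, y is the line along which they close (so a half turn about z gives the same grasp; the last joint's range is limited). The gripper opens to 87 mm and grips with 3 to 60 N. Pads are 19 mm wide; open, the fingers measure 117 mm over their backs; the gripper's body (75 mm by 190 mm) begins 51 mm behind the grasp point.
Start: joints at [-71.052, 12.628, 87.462, -0, 79.91, -7.225], TCP at [275.666, -560.914, 236.538] pointing down, gripper open.
Joint ranges: [-170.65, 170.65], [-52.31, 119.04], [5.05, 147.46], [-71.25, 251.25], [11.57, 151.72], [-153.62, 153.62]. Speed limits (degrees/s): [147.25, 147.25, 172.46, 180, 180, 180].

### API

Orientations are given as [roll, pitch, yaw] about the fixed x, y, z axes, in that order (R = Rz(yaw) Ry(pitch) Rx(roll)).
In Python, from rig import bot gives the robot as it stands.
- The arm moves only by the tool servo_tool, never from a script. Its argument "targets" is text: rows parted by semicolons, each of 6 numbers parted by spaces: the shift along the tool's x, y, z in cm, then the turn, a rotation vector about the tool's x, y, z in degrees. In form: x y z ax ay az; .... A call has 1 to 12 rows; each row shifts and turns the commanded pose from where the row before left it, along the tool's axes as they then stand; what a row does not reach is not made up. A row lasts 1/12 s, in which the tool goes at most 41.7 mm and 7.16 degrees, less where a joint would pass 70% of its speed; a pose out of reach is approached as far as the arm can. A call is refused whole if a number of a shift passes 4.17 or a number of a turn 7.16, either way. A call with a gripper value outside its range is refused whole. "grip" is the closure, from 0 (fully open) to 1 (shut), set as the call begins (left out, the last holds). The fingers move at their own pace and stop on an object; the grip force is fixed at half the most. Time passes only in rows, so rows that do not move let the fingers close. It gives the time, the measured TCP pose, the force, the opening and the grip force at its end, in the units of the state.
- bot.sense(): the state, without advancing time (a new reading comes with each control period).
- bot.capture(name): name is "scene" or "top" or "wrist"; returns a dict with "color" (420x560x3 uint8, red, green, blue), "fovy" (degrees; the focal length in pixels is half the picture's height over the tangent of half this angle, whatever the lens; pixels are square), "cx", "cy" (the principal point, pixels), "k1" (the pictures are not rectified: a ray, as slopes to the right and down, at radius r is drawn at 1 + k1 r^2 times it, then the intrinsics apply), "rvec" (rotation vector, rad) and "tvec" (3), from world to camera coordinates, as OpenCV has them. Camera axes: x right, y down, z forward; pixel columns grow to the right and rows downward; lengths in mm; the calibration is good to about 2 mm. A picture is of the moment at which its call begins. There is no depth.
- bot.hand_in(): hands the job in; it is judged then, once.
The state is a dict: "clock": time; "joint_positions": joint angles; "joint_velocities": joint speeds; "joint_torque": joint torques, N m; "eef_pos": TCP position; "tool_rot": TCP orientation; "force": force on the tool from outside, world axes, zero at the start; "torque": the same for the moment, N m; "opening": finger opening in mm; "grasp_force": force on a finger pad.
Only numpy, scipy, OpenCV 4.12 (cv2) and the standard library are available. Lean on these libraries where they do the work, as an engineer would, in place of code of your own. Each camera call takes 0.05 s, during which the arm holds its last target. There are 200 camera calls.

### The job

Push the polish tin that stands between the dark sole pattern and the left end of the low pine bench aside, leaving it standing on the bench, before the pattern is moved. Then slide the flat pattern toe first towards that end until its toe sticks straight out 40 mm past the bench's edge (within a centimetre), so that the shoemaker can take it from there by thumb and finger. Push both with the fingertips without lifting either, leave them at rest and apart, and leave the other things on the bench where they are.

Things in the scene. Friction and masses are not known exactly. Their poses are not given: they have to be found in the camera images.
- bench: low pine bench standing fixed on the table: top 340 mm (its x) by 540 mm (its y), top surface flat and 80 mm above its origin, which is at table height under the middle. Its +y end is the left end, seen from the robot; the end edge lies at y = +270 mm and is parallel to its x axis. Below the 24 mm top there is free space at that end
- edge (a point): point on the upper edge of the bench's left (+y) end, opposite the pattern's lane; 270 mm in y and -40 mm in x from the bench's middle; axes as the bench
- pattern: dark brown hardboard sole pattern, a loose thin flat plate lying on the bench, 180 mm long (its y), 6 mm thick, about 60 g. Toe (+y) end a half circle of 35 mm radius, forepart 70 mm wide, rear half 56 mm wide, ending in a straight square heel edge at y = -90 mm. Origin at the middle of its underside. It starts with its toe 110 to 210 mm short of the edge and turned up to about 11 degrees from the bench's y
- toe (a point): tip of the pattern's toe, half-way up its thickness, 90 mm in +y from its origin
- heel (a point): middle of the pattern's straight heel edge, half-way up its thickness, 90 mm in -y from its origin
- tin: closed black polish tin in the pattern's way, round, 72 mm across (68 mm in its lowest 13 mm), 25 mm high, about 100 g, slides easily on the bench; stands between the toe and the edge, centre about 60 mm short of the edge; origin at the centre of its underside. The bench on its far side (bench +x) is empty behind it, right to the bench's far rim
- spare_tin: the other closed polish tin, like the first (72 mm across, 25 mm high), on the far right part of the bench; origin at the centre of its underside. Not part of the work
- brush: horsehair brush with a wooden back, 54 x 170 x 46 mm, lying bristles down on the bench's far side, long axis y; origin at the centre of its underside. Not part of the work
- shoe_horn: red plastic shoe horn, about 36 x 170 mm, up to 10 mm high, lying along the bench's near side, long axis y; origin under its middle. Not part of the work
- dauber: small steel dauber with a round bristle head, 117 mm long, 20 mm high, on the bench's right end, long axis x, head at +x; origin at its underside, 25 mm from the head's centre. Not part of the work
There are look-alikes about, which are no part of the job. What is shaped like the tin but purple is not meant.

How it is judged (in metres and radians):
On the way:
1. the tin has been pushed at least 35 mm while the pattern has not yet moved (20 mm at most) (distance of tin from where it was at the start of the episode above 0.035 m and distance of pattern from where it was at the start of the episode below 0.02 m), for 0.2 s.
At the end, for the whole second after the job is handed in: Pattern flat and at rest on the bench, toe tip 30 to 50 mm past the left end's edge, within 10 degrees of square to it, not over a long side; tin upright and at rest on the bench, not touching the pattern; other things within 20 mm of their start (y of toe in the frame of edge between 0.03 and 0.05 m and x of toe in the frame of bench between -0.13 and 0.13 m and angle between the y axis of pattern and the y axis of bench, either way round below 0.17 rad and z of pattern in the frame of bench between 0.076 and 0.084 m and z of tin in the frame of bench between 0.076 and 0.084 m and angle between tin's own z axis and vertical below 0.1 rad and angle between pattern's own z axis and vertical below 0.05 rad and linear speed of each of tin, pattern below 0.01 m/s and contact force between tin and pattern below 0.05 N).
It fails at once if the pattern is lifted more than 15 mm off the bench or falls from it (z of pattern in the frame of bench above 0.095 m or z of pattern in the frame of bench below 0.06 m).
It fails at once if the tin is lifted more than 15 mm off the bench, is tipped over or falls from it (z of tin in the frame of bench above 0.095 m or z of tin in the frame of bench below 0.06 m or angle between tin's own z axis and vertical above 0.5 rad).
It fails at once if another thing on the bench is moved more than 20 mm (distance of any of spare_tin, brush, shoe_horn, dauber from where it was at the start of the episode above 0.02 m).
It also fails if it takes over 61 s, if anything falls off the work surface, if the arm or the gripper's body presses on something with over 40 N, if the wrist force passes 120 N, or if a joint passes its speed limit or range.

## Working session

There is one attempt and no reset: what is moved stays moved. The work goes in short steps, Python scripts to look and compute and a tool call to move; the robot and the scene stay as the last step left them, time stands still between calls to the robot, and variables do not carry over. Pictures are saved under pics/ and viewed, at most 10 in all, crops included, and the job is handed in when it is done.

Besides the shell and the picture viewer there is one more tool, called after ">>>" by a JSON object that holds its "fn" and its "kwargs". servo_tool: Moves the arm, as the interface text tells. Its arguments: {"type":"object","properties":{"targets":{"type":"string"},"grip":{"type":"number"}},"required":["targets"]}

```bash
mkdir -p pics
cat > h.py <<'E'
import numpy as np, cv2
from rig import bot
from scipy.spatial.transform import Rotation as R
def cap(n,f):
    c=bot.capture(n); cv2.imwrite('pics/'+f,cv2.cvtColor(c['color'],cv2.COLOR_RGB2BGR))
    np.savez('pics/'+f+'.npz',**{k:np.array(v) for k,v in c.items()}); return c
def px2w(c,uv,z):
    f=210/np.tan(np.radians(float(c['fovy']))/2)
    K=np.array([[f,0,float(c['cx'])],[0,f,float(c['cy'])],[0,0,1]])
    p=cv2.undistortPoints(np.array(uv,float).reshape(-1,1,2),K,np.array([float(c['k1']),0,0,0,0])).reshape(-1,2)
    Rm=cv2.Rodrigues(np.array(c['rvec'],float))[0]; t=np.array(c['tvec'],float).ravel()
    o=-Rm.T@t; d=np.c_[p,np.ones(len(p))]@Rm
    return o+d*((z-o[2])/d[:,2])[:,None]
E
python3 - <<'E'
from h import *
a=cap('top','t0.png');cap('scene','s0.png')
s=bot.sense();print(s['clock'],s['eef_pos'],s['tool_rot'],s['opening'],bot.tip_extent,a['k1'])
E
```

```text
0.1 [ 275.48538419 -560.41101449  235.52680296] [-1.79898679e+02 -1.29427922e-02  2.61701204e+01] 87.13946143330465 14.0 -0.07413574277754093
```

View pics/t0.png

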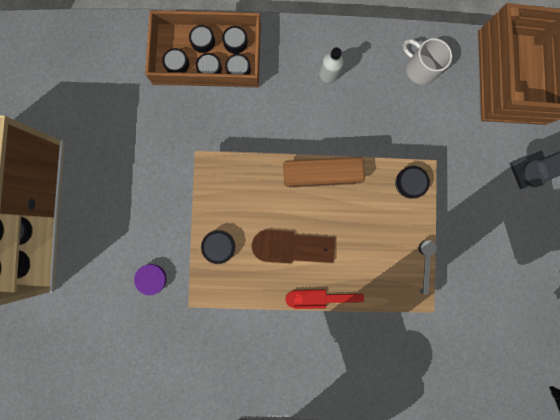

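View pics/s0.png

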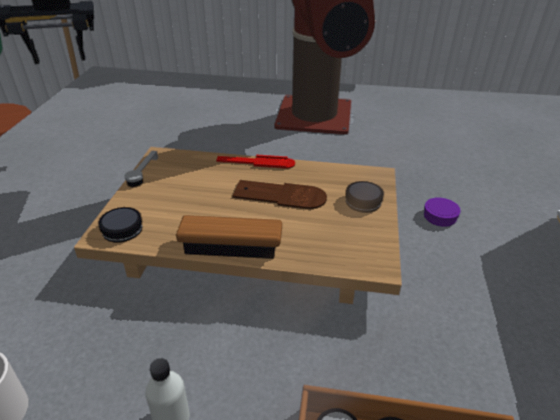

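The top view has image up as world +x and left as +y. The tin is at about (218,247), the pattern runs from its toe at (252,246) to its heel at (335,249), and the bench corners are near (195,152), (437,160), (434,311) and (190,307). I'll enlarge it.

Run:
```python
import cv2
i=cv2.imread('pics/t0.png')[145:320,180:445]
cv2.imwrite('pics/t0c.png',cv2.resize(i,None,fx=3,fy=3,interpolation=cv2.INTER_CUBIC))
```

```text
(no output)
```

View pics/t0c.png

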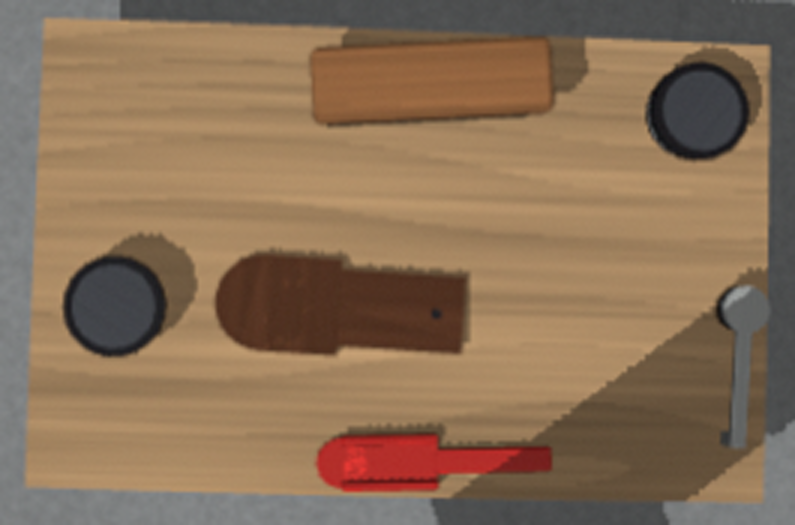

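In the ×3 crop, the bench corners are (44,18), (770,45), (763,501) and (26,487), and the tin's top centre is (115,305). The toe is (216,301), and the heel corners are (469,272) and (463,353).

```bash
cat > loc.py <<'E'
from h import *
c=np.load('pics/t0.png.npz')
o=lambda L:(np.array(L,float)-1)/3+[180,145]
B=px2w(c,o([(44,18),(770,45),(763,501),(26,487)]),80)
T=px2w(c,o([(115,305)]),105)[0]
P=px2w(c,o([(216,301),(469,272),(463,353),(343,257),(338,353)]),86)
print('bench',B.round(0)[:,:2],B.mean(0))
e=B[0]-B[3];print('sizes',[np.linalg.norm(B[i]-B[i-1]).round(1) for i in range(4)])
yd=(B[0]-B[1])+(B[3]-B[2]);yd/=np.linalg.norm(yd);xd=np.array([yd[1],-yd[0],0]);m=B.mean(0)
f=lambda p:(np.dot(p-m,xd).round(1),np.dot(p-m,yd).round(1))
h=(P[1]+P[2])/2;a=P[0]-h
print('xd',xd,'yd',yd,'tin',T,f(T));print('pat',P.round(1)[:,:2].tolist(),'heel',h,'len',np.linalg.norm(a),'ang toe dir',np.degrees(np.arctan2(a[1],a[0])),'bench y dir',np.degrees(np.arctan2(yd[1],yd[0])))
print('toe b',f(P[0]),'heel b',f(h))
sh=B[0]-B[0]
shadow=px2w(c,o([(340,465)]),80)[0];print('horn',f(shadow))
E
python3 loc.py
```

```text
bench [[ 721.  201.]
 [ 719. -339.]
 [ 380. -337.]
 [ 381.  202.]] [550.33655306 -68.38431523  80.        ]
sizes [np.float64(339.4), np.float64(540.2), np.float64(339.2), np.float64(538.4)]
xd [ 0.99999581 -0.00289544  0.        ] yd [0.00289544 0.99999581 0.        ] tin [514.52048487 138.28462641 105.        ] (np.float64(-36.4), np.float64(206.6))
pat [[518.5, 68.8], [543.8, -112.9], [485.4, -109.8], [552.3, -21.5], [483.5, -19.6]] heel [ 514.62115833 -111.34805482   86.        ] len 180.18999718118548 ang toe dir 88.76818993517053 bench y dir 89.83410316547238
toe b (np.float64(-32.2), np.float64(137.1)) heel b (np.float64(-35.6), np.float64(-43.1))
horn (np.float64(-148.0), np.float64(44.6))
```

>>> {"fn": "servo_tool", "kwargs": {"targets": "0 0 0 0 0 6.54; 0 0 0 0 0 6.54; 0 0 0 0 0 6.54; 0 0 0 0 0 6.55; 0.89 -3.88 0 0 0 0; 0.89 -3.88 0 0 0 0; 0.89 -3.88 0 0 0 0; 0.89 -3.88 0 0 0 0; 0.89 -3.88 0 0 0 0; 0.89 -3.88 0 0 0 0; 0.89 -3.88 0 0 0 0; 0.89 -3.88 0 0 0 0", "grip": 0.54}}

```text
clock: 1.1
eef_pos: [346.6, -248.5, 236.1]
tool_rot: [-180.0, 0.0, -0.0]
force: [1.2, 0.4, -0.2]
opening: 40.5
grasp_force: 0.0
```

>>> {"fn": "servo_tool", "kwargs": {"targets": "0.89 -3.88 0 0 0 0; 0.89 -3.88 0 0 0 0; 0.89 -3.88 0 0 0 0; 0.89 -3.88 0 0 0 0; 0.89 -3.88 0 0 0 0; 0.89 -3.88 0 0 0 0; 0.89 -3.88 0 0 0 0; 0.89 -3.88 0 0 0 0; 0.89 -3.88 0 0 0 0; 0.89 -3.88 0 0 0 0; 0 0 0 0 0 0; 0 0 0 0 0 0"}}

```text
clock: 2.1
eef_pos: [435.3, 139.5, 235.9]
tool_rot: [180.0, 0.1, 0.3]
force: [-0.3, 0.0, -0.5]
opening: 40.0
grasp_force: 0.0
```

>>> {"fn": "servo_tool", "kwargs": {"targets": "0 0.1 3 0 0 0; 0 0 3 0 0 0; 0 0 3 0 0 0; 0 0 2.4 0 0 0; 0 0 1.2 0 0 0; 0 0 0.8 0 0 0; 1 0 0 0 0 0; 1 0 0 0 0 0; 0.8 0 0 0 0 0; 0.5 0 0 0 0 0; 0.5 0 0 0 0 0; 0.5 0 0 0 0 0"}}

```text
clock: 3.1
eef_pos: [479.8, 136.6, 103.2]
tool_rot: [-180.0, -0.0, -0.0]
force: [-0.4, -0.2, -0.2]
opening: 40.2
grasp_force: 0.4
```

>>> {"fn": "servo_tool", "kwargs": {"targets": "0.5 0 0 0 0 0; 0.5 0 0 0 0 0; 0.5 0 0 0 0 0; 0.5 0 0 0 0 0; 0.5 0 0 0 0 0; 0.5 0 0 0 0 0; 0.5 0 0 0 0 0; 0.5 0 0 0 0 0; 0.5 0 0 0 0 0; 0.5 0 0 0 0 0; 0.5 0 0 0 0 0; 0.5 0 0 0 0 0"}}

```text
clock: 4.1
eef_pos: [539.3, 136.5, 102.5]
tool_rot: [-180.0, 0.0, 0.0]
force: [-1.1, 0.4, 0.3]
opening: 40.1
grasp_force: 0.5
```

```bash
python3 -c "
from h import *
cap('top','t1.png')
i=cv2.imread('pics/t1.png')[145:320,180:445]
cv2.imwrite('pics/t1c.png',cv2.resize(i,None,fx=3,fy=3,interpolation=cv2.INTER_CUBIC))"
```

```text
(no output)
```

View pics/t1c.png

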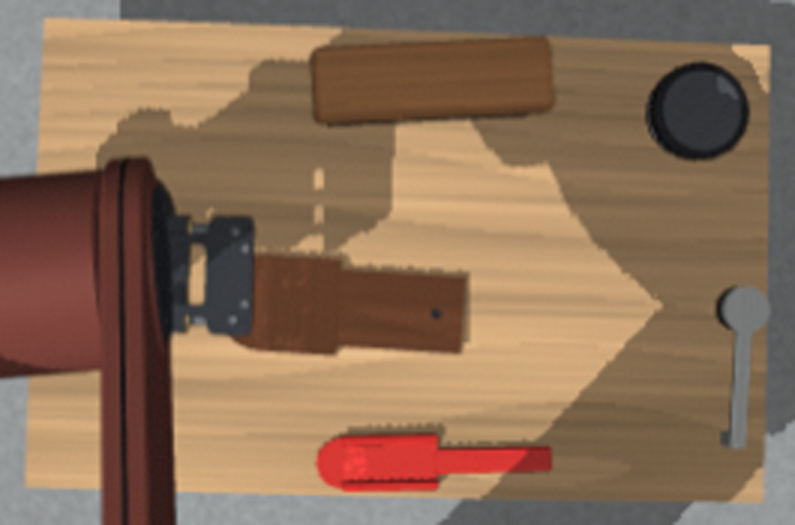

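The arm hides the tin, but the pattern hasn't moved (toe hidden, heel still at (466,312)) and the force shows a push. I'll push on, then back off and rise.

>>> {"fn": "servo_tool", "kwargs": {"targets": "0.5 0 0 0 0 0; 0.5 0 0 0 0 0; 0.5 0 0 0 0 0; 0.5 0 0 0 0 0; 0.5 0 0 0 0 0; 0.5 0 0 0 0 0; 0.5 0 0 0 0 0; 0.4 0 0 0 0 0; 0.3 0 0 0 0 0; 0.2 0 0 0 0 0; 0.1 0 0 0 0 0; 0 0 0 0 0 0"}}

```text
clock: 5.15
eef_pos: [584.0, 136.5, 102.5]
tool_rot: [-180.0, -0.0, 0.0]
force: [-0.5, -0.1, 0.3]
opening: 40.0
grasp_force: 0.0
```

>>> {"fn": "servo_tool", "kwargs": {"targets": "-0.5 0 0 0 0 0; -1 0 0 0 0 0; -1 0 0 0 0 0; -1 0 0 0 0 0; 0 0 -2 0 0 0; 0 0 -3 0 0 0; 0 0 -3 0 0 0; 0 3.8 0 0 0 -7; 0 3.8 0 0 0 -7; 0 3.8 0 0 0 -7; 0 3.8 0 0 0 -7; 0 0 0 0 0 -7", "grip": 0.72}}

```text
clock: 6.15
eef_pos: [576.4, -13.9, 183.3]
tool_rot: [179.8, -0.0, 34.4]
force: [-0.3, -0.2, -0.2]
opening: 24.1
grasp_force: 0.0
```

>>> {"fn": "servo_tool", "kwargs": {"targets": "0 0 0 0 0 -6.63; 0 0 0 0 0 -6.63; 0 0 0 0 0 -6.63; 0 0 0 0 0 -6.63; 0 0 0 0 0 -6.62; 0 0 0 0 0 -6.62; 0 0 0 0 0 -6.62; 0 0 0 0 0 -6.62; -3.26 -1.45 0 0 0 0; -3.26 -1.45 0 0 0 0; -3.26 -1.45 0 0 0 0; -3.24 -1.44 0 0 0 0"}}

```text
clock: 7.15
eef_pos: [509.9, -136.0, 182.6]
tool_rot: [180.0, 0.0, 87.4]
force: [0.7, -0.5, 0.7]
opening: 24.6
grasp_force: 0.0
```

>>> {"fn": "servo_tool", "kwargs": {"targets": "0 0 0 0 0 0; 0 0 0 0 0 0; 0 0 1.5 0 0 0; 0 0 1.5 0 0 0; 0 0 1.5 0 0 0; 0 0 1.5 0 0 0; 0 0 0.5 0 0 0; 0 0 0.3 0 0 0; 0 0 0 0 0 0"}}

```text
clock: 7.9
eef_pos: [511.1, -134.5, 114.3]
tool_rot: [-180.0, -0.0, 87.4]
force: [-0.6, -0.0, 0.1]
opening: 24.1
grasp_force: 0.0
```

```bash
python3 -c "
from h import *
cap('top','t2.png');cap('wrist','w2.png')
i=cv2.imread('pics/t2.png')[145:320,180:445]
a=cv2.resize(i,None,fx=2.1,fy=2.1,interpolation=cv2.INTER_CUBIC)
b=cv2.resize(cv2.imread('pics/w2.png'),None,fx=.5,fy=.5)
o=np.zeros((600,560,3),np.uint8);o[:a.shape[0],:a.shape[1]]=a;o[380:590,:280]=b
cv2.imwrite('pics/c2.png',o);print(bot.sense()['eef_pos'])"
```

```text
[ 511.79540021 -135.20129473  115.41259217]
```

View pics/c2.png

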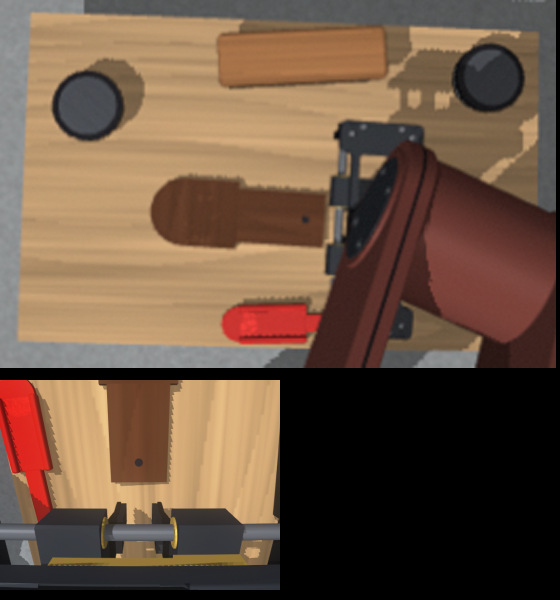

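The tin now stands at (88,105), far off the lane, and the pattern is unmoved. In the wrist view the fingers are centred on the heel (138 against 139). Next I'll go down to about 2 mm above the bench and approach.

>>> {"fn": "servo_tool", "kwargs": {"targets": "0 0.1 0.8 0 0 0; 0 0 0.5 0 0 0; 0 0 0.3 0 0 0; 0 0 0.15 0 0 0; 0 0 0.1 0 0 0; 0 0 0 0 0 0; 0 0 0 0 0 0"}}

```text
clock: 8.58
eef_pos: [512.2, -135.5, 96.1]
tool_rot: [180.0, -0.0, 87.3]
force: [0.1, 0.3, -0.6]
opening: 24.3
grasp_force: 0.0
```

```bash
python3 -c "
from h import *
z=[]
for _ in range(6):
  bot.capture('top');s=bot.sense();z.append(np.r_[s['eef_pos'],s['force'],s['tool_rot'][2]])
print(np.mean(z,0).round(2),np.std(z,0).round(2))"
```

```text
[ 5.1226e+02 -1.3553e+02  9.6260e+01 -2.0000e-01 -3.5000e-01 -8.0000e-02
  8.7300e+01] [0.03 0.02 0.04 0.54 0.35 0.31 0.  ]
```

>>> {"fn": "servo_tool", "kwargs": {"targets": "0.5 0 0 0 0 0; 0.5 0 0 0 0 0; 0.3 0 0 0 0 0; 0.2 0 0 0 0 0; 0.2 0 0 0 0 0; 0.3 0 0 0 0 0; 0.5 0 0 0 0 0; 0.5 0 0 0 0 0; 0.5 0 0 0 0 0; 0.5 0 0 0 0 0; 0.5 0 0 0 0 0; 0.5 0 0 0 0 0"}}

```text
clock: 9.88
eef_pos: [514.5, -84.9, 96.1]
tool_rot: [180.0, 0.0, 87.3]
force: [0.3, -0.3, -0.5]
opening: 24.4
grasp_force: 0.2
```

```bash
python3 -c "
from h import *
cap('top','t3.png');cap('wrist','w3.png')
i=cv2.imread('pics/t3.png')[145:320,180:445]
a=cv2.resize(i,None,fx=2.1,fy=2.1,interpolation=cv2.INTER_CUBIC)
b=cv2.resize(cv2.imread('pics/w3.png'),None,fx=.5,fy=.5)
o=np.zeros((600,560,3),np.uint8);o[:a.shape[0],:a.shape[1]]=a;o[380:590,:280]=b
cv2.imwrite('pics/c3.png',o);print(bot.sense()['eef_pos'])"
```

```text
[514.4320271  -84.58796297  96.00390493]
```

View pics/c3.png

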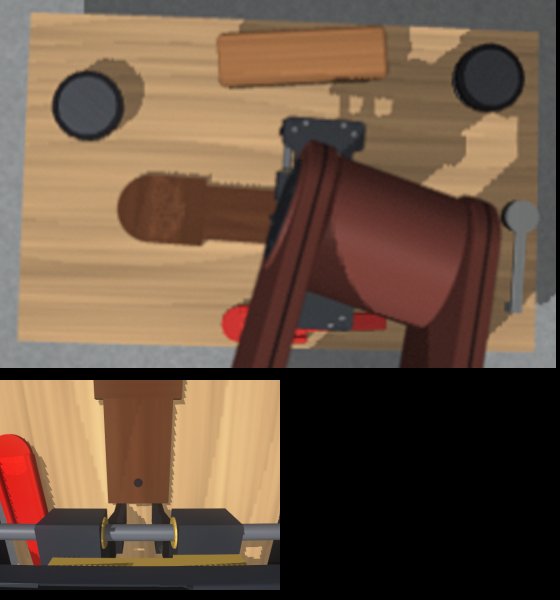

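The pattern follows straight, with the toe now at (118,209) and the heel resting squarely on both fingertips. I'll push on by about 125 mm.

>>> {"fn": "servo_tool", "kwargs": {"targets": "0.5 0 0 0 0 0; 0.6 0 0 0 0 0; 0.6 0 0 0 0 0; 0.6 0 0 0 0 0; 0.6 0 0 0 0 0; 0.6 0 0 0 0 0; 0.6 0 0 0 0 0; 0.6 0 0 0 0 0; 0.6 0 0 0 0 0; 0.6 0 0 0 0 0; 0.6 0 0 0 0 0; 0.6 0 0 0 0 0"}}

```text
clock: 10.98
eef_pos: [517.8, -14.0, 96.0]
tool_rot: [-180.0, -0.0, 87.3]
force: [0.1, -0.8, 0.3]
opening: 24.1
grasp_force: 0.2
```

>>> {"fn": "servo_tool", "kwargs": {"targets": "0.6 0 0 0 0 0; 0.6 0 0 0 0 0; 0.6 0 0 0 0 0; 0.6 0 0 0 0 0; 0.6 0 0 0 0 0; 0.6 0 0 0 0 0; 0.5 0 0 0 0 0; 0.4 0 0 0 0 0; 0.3 0 0 0 0 0; 0.2 0 0 0 0 0; 0.1 0 0 0 0 0; 0 0 0 0 0 0"}}

```text
clock: 11.98
eef_pos: [520.2, 36.5, 96.0]
tool_rot: [-180.0, -0.0, 87.3]
force: [-0.4, -1.0, -0.1]
opening: 24.6
grasp_force: 0.0
```

```bash
python3 -c "
from h import *
cap('top','t4.png');cap('wrist','w4.png')
i=cv2.imread('pics/t4.png')[145:320,160:345]
a=cv2.resize(i,None,fx=3,fy=3,interpolation=cv2.INTER_CUBIC)
cv2.imwrite('pics/c4.png',a);print(bot.sense()['eef_pos'])"
```

```text
[520.14500748  36.30952773  95.99115173]
```

View pics/c4.png

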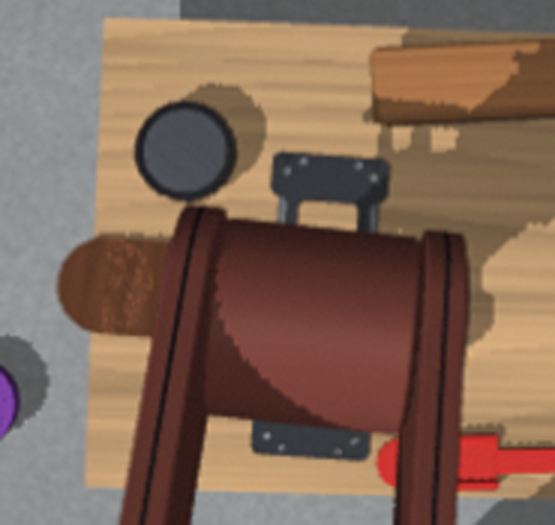

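The toe is at crop (57,285), and the edge line runs from (104,18) to (87,487).

```bash
python3 -c "
from h import *
c=np.load('pics/t4.png.npz')
o=lambda L:(np.array(L,float)-1)/3+[160,145]
print(px2w(c,o([(57,285),(90,240),(90,331)]),86).round(1),px2w(c,o([(104,18),(95,285),(87,487)]),80).round(1))"
```

```text
[[525.7 225.8  86. ]
 [558.5 203.3  86. ]
 [493.6 201.   86. ]] [[720.8 201.   80. ]
 [526.3 199.8  80. ]
 [381.4 200.9  80. ]]
```

The toe is 25 mm past the edge, so I'll push 15 mm more, retreat and rise.

>>> {"fn": "servo_tool", "kwargs": {"targets": "0.2 0 0 0 0 0; 0.3 0 0 0 0 0; 0.3 0 0 0 0 0; 0.3 0 0 0 0 0; 0.2 0 0 0 0 0; 0.1 0 0 0 0 0; 0.1 0 0 0 0 0; 0 0 0 0 0 0; 0 0 0 0 0 0"}}

```text
clock: 12.83
eef_pos: [520.9, 51.4, 96.1]
tool_rot: [180.0, -0.0, 87.3]
force: [-0.2, 0.3, 0.9]
opening: 24.1
grasp_force: 0.0
```

>>> {"fn": "servo_tool", "kwargs": {"targets": "-0.3 0 0 0 0 0; -1 0 0 0 0 0; -1 0 0 0 0 0; 0 0 -2 0 0 0; 0 0 -3 0 0 0; 0 0 -3 0 0 0; -3 0 0 0 0 0; -3 0 0 0 0 0; -3 0 0 0 0 0; -3 0 0 0 0 0; -3 0 0 0 0 0; -3 0 0 0 0 0"}}

```text
clock: 13.83
eef_pos: [510.7, -154.0, 176.2]
tool_rot: [180.0, 0.0, 87.3]
force: [0.8, 0.4, 0.2]
opening: 24.5
grasp_force: 0.0
```

```bash
python3 -c "
from h import *
cap('top','t5.png')
i=cv2.imread('pics/t5.png')[145:320,160:425]
a=cv2.resize(i,None,fx=3,fy=3,interpolation=cv2.INTER_CUBIC)
cv2.imwrite('pics/c5.png',a);print(bot.sense()['eef_pos'])"
```

```text
[ 510.54770988 -158.96553934  176.4201869 ]
```

View pics/c5.png

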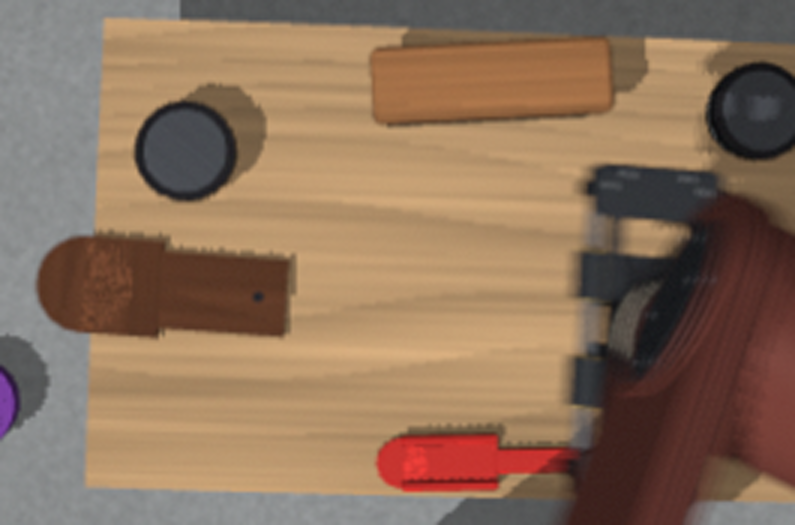

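The toe is at (37,284), about 40 mm past the edge line at x≈95. The pattern is within about 2.5° of square, the tin stands clear at (186,150), and the other things haven't moved.

```bash
python3 -c "
from h import *
c=np.load('pics/t5.png.npz')
o=lambda L:(np.array(L,float)-1)/3+[160,145]
print(px2w(c,o([(37,284),(291,295)]),86).round(1))
print(bot.hand_in())"
```

```text
[[526.  240.2  86. ]
 [523.1  58.2  86. ]]
the job is handed in; nothing more can be done
None
```

I pushed the tin aside first, then slid the pattern out so its toe sticks about 39 mm past the left edge, nearly square to it; the tin stands clear of it, the other things look unmoved, and the job is handed in (no verdict was shown).

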